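Find the weak spring clip by tugging its earring card

TASK

One of the three spring clips on the pegs of the pine stand has lost its grip: find it by taking the earring card in a clip by its edges and tugging it gently straight out - a sound clip holds its card against a 7 N tug, the weak one lets the card slide out at less than 5 N - and never pull at a card, or press its clip against the stand, with more than 15 N. With its clip still on the peg, draw the weak clip's card right out and lay it flat in the free half of the grey tray, then lift that clip off its peg and set it in the middle of the white egg dish. Leave the two sound clips on their pegs with their cards fully home, and do not disturb the other things.

Things in the scene. Friction and masses are not known exactly. Their poses are not given: they have to be found in the camera images.
- stand: Fixed pine block, 280 mm wide (y), 30 mm high, from x -35 to +45 mm of its origin (underside), with three upright chrome pegs 7 mm thick, 26 mm tall above the block, at x +30 mm, y -95, 0 and +95 mm. Its x axis points from the cards towards the pegs.
- clip_a_mid (a point): One of three like chrome spring clips, 36 mm wide (y), flat underside on the stand; mouth 36 mm to -x, eye (bore 11 mm) over a peg at x +33.5 mm: it slides 2 mm on the peg, lifts straight off. Point: midway between its upright side ears, 9 mm above the underside. Grip it across the ears: 36 mm over them, x -10 to +12 mm, z -6 to +9 mm. Lever's top: 19 mm up, x +16 mm. 60 to 90 g.
- card_a_mid (a point): Centre of the card in clip a: stiff white acrylic, 75 (x) by 40 (y) by 5 mm, 22 g, two studs 7 mm high at its middle. Fully home: 18 mm of its +x end in the jaws, centre 55.5 mm to -x of the clip's point, level with it, 38.5 mm above the table; the rest juts out past the stand with 36 mm of air below. It comes out along its own -x: free after 18 mm.
- clip_b_mid (a point): One of three like chrome spring clips, 36 mm wide (y), flat underside on the stand; mouth 36 mm to -x, eye (bore 11 mm) over a peg at x +33.5 mm: it slides 2 mm on the peg, lifts straight off. Point: midway between its upright side ears, 9 mm above the underside. Grip it across the ears: 36 mm over them, x -10 to +12 mm, z -6 to +9 mm. Lever's top: 19 mm up, x +16 mm. 60 to 90 g.
- card_b_mid (a point): Centre of the card in clip b: stiff white acrylic, 75 (x) by 40 (y) by 5 mm, 22 g, two studs 7 mm high at its middle. Fully home: 18 mm of its +x end in the jaws, centre 55.5 mm to -x of the clip's point, level with it, 38.5 mm above the table; the rest juts out past the stand with 36 mm of air below. It comes out along its own -x: free after 18 mm.
- clip_c_mid (a point): One of three like chrome spring clips, 36 mm wide (y), flat underside on the stand; mouth 36 mm to -x, eye (bore 11 mm) over a peg at x +33.5 mm: it slides 2 mm on the peg, lifts straight off. Point: midway between its upright side ears, 9 mm above the underside. Grip it across the ears: 36 mm over them, x -10 to +12 mm, z -6 to +9 mm. Lever's top: 19 mm up, x +16 mm. 60 to 90 g.
- card_c_mid (a point): Centre of the card in clip c: stiff white acrylic, 75 (x) by 40 (y) by 5 mm, 22 g, two studs 7 mm high at its middle. Fully home: 18 mm of its +x end in the jaws, centre 55.5 mm to -x of the clip's point, level with it, 38.5 mm above the table; the rest juts out past the stand with 36 mm of air below. It comes out along its own -x: free after 18 mm.
- tray: Fixed grey resin tray, open, 200 mm (its x) by 150 mm (its y), walls 5 mm thick and 18 mm high, floor 5 mm thick. Origin: underside, centre. The watch and the hair slide lie in the half towards its -x; the half towards +x (from x = -25 to +95 mm) is free.
- dish: Fixed white ceramic egg-shaped trinket dish, 148 mm long (its x, blunter end to -x) by about 118 mm wide, rim 26 mm high; flat floor about 86 by 78 mm, 5 mm above the table. Origin: underside, centre.
- watch: Watch with a silicone strap laid out straight, 110 mm long (its y), 22 mm wide, 12 mm high, in the tray. Origin: underside. Leave alone.
- hair_slide: Metal hair slide, 72 mm long (its y), 16 mm wide, 8 mm high, in the tray. Origin: underside. Leave alone.
- blue_bottle: Blue glass bottle, 62 mm across, 141 mm high, behind the stand. Origin: underside. Leave alone.
- cream_jar: Cream jar, 60 mm across, 45 mm high, behind the stand. Origin: underside. Leave alone.
- lipstick: Lipstick standing on end, 20 mm across, 72 mm high, behind the stand. Origin: underside. Leave alone.
- ring_box: Ring box, 55 mm square, 42 mm high, behind the stand. Origin: underside. Leave alone.
Things that resemble listed ones, but are neither listed nor needed, are in the scene too. Leave any pink or red look-alike of the part that bears clip_b_mid alone.

How it is judged:
By the outcome, as a careful person would: the job done as asked, in the order asked, and still so for the second after the job is handed in, with the robot touching nothing.
It also fails if it takes over 72 s, if anything falls off the work surface, if the arm or the gripper's body presses on something with over 40 N, if the wrist force passes 120 N, or if a joint passes its speed limit or range.

ROBOT

A 6-joint arm with a two-finger parallel gripper is mounted at the origin on the work surface. World frame = base frame: x ahead of the robot, y to its left, z up, the work surface at z = 0. Lengths are in m, angles in degrees, forces in N, time in s.
With the tool pointing down it reaches from about 0.325 to 0.775 m from the base axis. Payload 5.5 kg.
Tool frame: the origin (TCP) lies at the centre of the arm's flange, where the gripper is bolted on; the fingertips stand 182 mm ahead of it and the grasp point (between the pads) lies 163 mm ahead of it; z points along the fingers, y is the direction in which the jaws open and shut (so a half turn about z gives the same grasp; the last joint's range is limited). The gripper opens to 88 mm and grips with 3 to 60 N. Pads are 20 mm wide; open, the fingers measure 115 mm over their backs; the gripper's body (75 mm by 178 mm) begins 61 mm behind the grasp point.
Start: joints at [-77.561, 5.22, 70.514, -0, 104.267, -3.249], TCP at [0.162, -0.578, 0.405] pointing down, gripper open.
Joint ranges: [-164.24, 164.24], [-49.07, 125.15], [9.68, 141.18], [-86.29, 266.29], [3.28, 154.24], [-151.56, 151.56]. Speed limits (degrees/s): [147.25, 147.25, 172.46, 180, 180, 180].

INTERFACE

Orientations are given as [roll, pitch, yaw] about the fixed x, y, z axes, in that order (R = Rz(yaw) Ry(pitch) Rx(roll)).
In Python, from station import r gives the robot as it stands. The module is installed in compiled form; this text tells all that it offers. Calls block until the motion is done:
- r.reach(position, orientation): joint-space move of the TCP to a pose.
- r.servo_line(position, rotation=None, speed=0.15): straight line of the TCP; rotation=None keeps the orientation; speed is the mean speed in m/s.
- r.move_joints(angles): joint-space move.
- r.let_go() and r.grab(squeeze=None): open the fingers fully, or close them until they stop; squeeze is the grip in N (None keeps the last).
- r.wait(seconds).
- r.inverse_kinematics(position, orientation): joint angles nearest the present ones, or None.
- r.sense(): the state.
- r.snapshot(name): name is "scene" or "top"; returns a dict with "frame" (480x640x3 uint8, red, green, blue), "fx", "fy", "cx", "cy" (pixels), "dist_coeffs" ([k1, k2, p1, p2, k3] as OpenCV has them; the pictures are not rectified), "R" (3x3) and "t" (3): a world point X has camera coordinates R X + t. Camera axes: x right, y down, z forward; pixel columns grow to the right and rows downward; lengths in m; the calibration is good to about 2 mm. A picture is of the moment at which its call begins. There is no depth.
A pose or a line that the arm cannot do raises r.IKError and nothing moves.
- r.hand_in(): hands the job in, once; it reports no verdict.
The state is a dict: "clock": time; "joints": joint angles; "joint_vel": joint speeds; "joint_torque": joint torques, N m; "tcp_pos": TCP position; "orientation": TCP orientation; "contact_force": force on the tool from outside, world axes, zero at the start; "torque": the same for the moment, N m; "opening": finger opening in m.
Only numpy, scipy, OpenCV 4.12 (cv2) and the standard library are available. Lean on these libraries where they do the work, as an engineer would, in place of code of your own. Each camera call takes 0.05 s, during which the arm holds its last target.

## Working session

There is one attempt and no reset: what is moved stays moved. The work goes in short steps, each a Python script; the robot and the scene stay as the last script left them, time stands still between calls to the robot, and variables do not carry over. Pictures are saved under pics/ and viewed, and the job is handed in when it is done.

```bash
mkdir -p pics; python3 - <<'E'
from station import r
import cv2,pickle
for n in("scene","top"):
    s=r.snapshot(n); cv2.imwrite(f"pics/{n}0.png",s["frame"][:,:,::-1]); pickle.dump(s,open(f"{n}0.pkl","wb"))
    print(n,s["fx"],s["cx"],s["cy"],s["dist_coeffs"],s["R"],s["t"])
print(r.sense())
E
```

```text
scene 497.43746930225717 321.8463599206952 241.72033516744236 [-0.0867976  0.         0.         0.         0.       ] [[ 0.55237381  0.83356705  0.00701065]
 [ 0.57183106 -0.37278495 -0.73078083]
 [-0.60654135  0.4076731  -0.68257617]] [-0.32227963 -0.250341    1.26001749]
top 602.0667280981198 322.7737645006424 237.8112589715726 [-0.20262402  0.          0.          0.          0.        ] [[ 0.00760634 -0.99976334  0.02038137]
 [-0.98492515 -0.01101272 -0.17263015]
 [ 0.17281375 -0.01876104 -0.98477583]] [-0.00534252  0.57585433  1.04074332]
{'clock': 0.1, 'joints': array([-7.75605375e+01,  5.25913198e+00,  7.05737780e+01, -5.43475381e-04,
        1.04267236e+02, -3.25045959e+00]), 'joint_vel': array([-0.02860937, -0.09530037, -0.12110043, -0.00809276,  0.05066742,
        0.00355572]), 'joint_torque': array([ 2.50890444e-03, -4.47857809e+01, -4.07568169e+01,  7.00776069e-02,
        2.84383009e-02, -9.95431765e-05]), 'tcp_pos': array([ 0.16224914, -0.5777026 ,  0.403628  ]), 'orientation': array([-1.79899985e+02, -5.15226179e-03,  1.56897841e+01]), 'contact_force': array([-0.59069209,  0.01357498,  0.17113581]), 'torque': array([-0.08794344,  0.02152135, -0.00519328]), 'opening': 0.08782157121837954}
```

View pics/scene0.png

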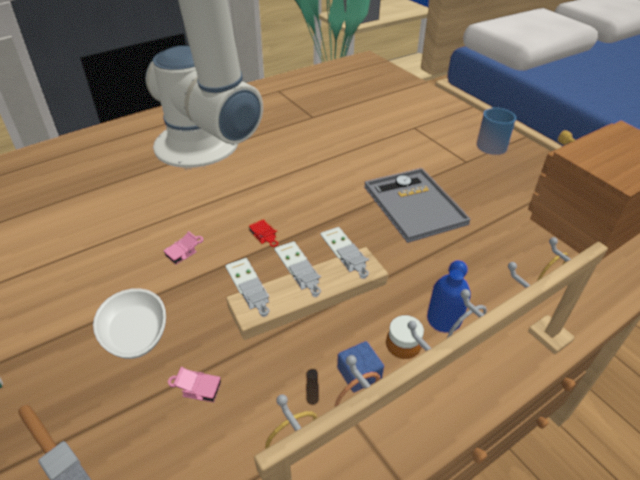

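View pics/top0.png

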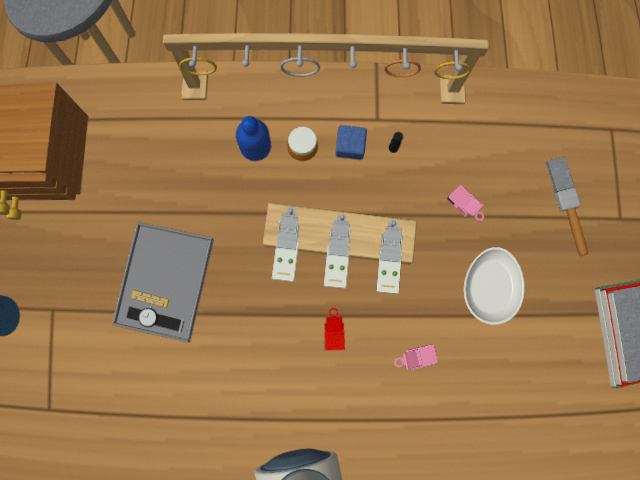

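The three clipped cards stand near top px (286,262), (337,267), (390,272). The tray is at (163,283) with the watch at its near end, and the dish is at (494,286). The red look-alike clip is at (335,333). Next I'll measure these.

```bash
cat > h.py <<'E'
import numpy as np,cv2,pickle
def ray(s,uv,z):
    K=np.array([[s["fx"],0,s["cx"]],[0,s["fy"],s["cy"]],[0,0,1]])
    p=cv2.undistortPoints(np.array(uv,float).reshape(-1,1,2),K,np.array(s["dist_coeffs"])).reshape(-1,2)
    R=np.array(s["R"]);t=np.array(s["t"])
    d=np.c_[p,np.ones(len(p))]@R; o=-R.T@t
    return (o+d*((z-o[2])/d[:,2])[:,None])
def proj(s,X):
    K=np.array([[s["fx"],0,s["cx"]],[0,s["fy"],s["cy"]],[0,0,1]])
    rv,_=cv2.Rodrigues(np.array(s["R"]))
    return cv2.projectPoints(np.array(X,float).reshape(-1,1,3),rv,np.array(s["t"]),K,np.array(s["dist_coeffs"]))[0].reshape(-1,2)
def rect(s,mask,z,lo=150):
    out=[]
    cs,_=cv2.findContours(mask.astype(np.uint8),cv2.RETR_EXTERNAL,cv2.CHAIN_APPROX_NONE)
    for c in cs:
        if cv2.contourArea(c)<lo: continue
        P=ray(s,c.reshape(-1,2),z)[:,:2]
        (cx,cy),(w,h),a=cv2.minAreaRect((P*1000).astype(np.float32))
        if w<h: w,h,a=h,w,a+90
        a=(a+90)%180-90
        out.append((c.reshape(-1,2).mean(0).round(),round(cx,1),round(cy,1),round(w,1),round(h,1),round(a,2)))
    return out
E
cat > d.py <<'E'
from h import *
s=pickle.load(open("top0.pkl","rb")); S=pickle.load(open("scene0.pkl","rb"))
for n,q in(("top",s),("scene",S)):
    f=q["frame"]; hsv=cv2.cvtColor(f,cv2.COLOR_RGB2HSV)
    H,Sa,V=[hsv[...,i].astype(int) for i in range(3)]
    white=(Sa<40)&(V>200)
    w2=cv2.morphologyEx(white.astype(np.uint8),cv2.MORPH_CLOSE,np.ones((5,5)))
    print(n,"white z.041");[print(x) for x in rect(q,w2,.041)]
    print("dish rim z.026");[print(x) for x in rect(q,w2,.026,1500)]
    gray=(Sa<45)&(V<150)&(V>60)
    g2=cv2.morphologyEx(gray.astype(np.uint8),cv2.MORPH_CLOSE,np.ones((5,5)))
    print("gray z.018");[print(x) for x in rect(q,g2,.018,1500)]
f=s["frame"][:,:,::-1]
cv2.imwrite("pics/z1.png",cv2.resize(f[190:310,250:430],None,fx=4.4,fy=4.4,interpolation=cv2.INTER_CUBIC))
f=S["frame"][:,:,::-1]
cv2.imwrite("pics/z2.png",cv2.resize(f[215:335,215:395],None,fx=4.4,fy=4.4,interpolation=cv2.INTER_CUBIC))
E
python3 d.py
```

```text
top white z.041
(array([388., 276.]), 508.0, -119.8, 56.3, 39.1, -5.31)
(array([489., 287.]), 492.3, -316.7, 139.9, 113.6, -1.42)
(array([335., 268.]), 523.3, -24.3, 67.8, 38.7, -4.92)
(array([286., 261.]), 536.1, 68.6, 70.6, 37.6, -6.51)
(array([301., 139.]), 766.4, 41.1, 49.8, 49.3, 18.67)
dish rim z.026
(array([489., 287.]), 493.7, -321.4, 141.8, 115.2, -1.42)
gray z.018
(array([629., 332.]), 396.5, -608.9, 182.0, 70.1, 8.19)
(array([163., 282.]), 496.6, 297.9, 198.8, 151.9, -11.2)
(array([57., 15.]), 1052.9, 598.8, 254.5, 104.2, 84.68)
scene white z.041
(array([408., 328.]), 760.3, 44.4, 50.4, 49.5, 56.33)
(array([136., 315.]), 503.4, -323.1, 139.6, 113.2, -20.73)
(array([241., 271.]), 503.1, -118.6, 52.0, 38.4, -5.41)
(array([290., 254.]), 512.3, -23.3, 52.6, 38.6, -6.01)
(array([336., 239.]), 525.5, 70.3, 53.4, 37.9, -6.63)
(array([203., 155.]), 120.2, -20.0, 144.3, 60.2, 89.33)
(array([534.,  28.]), -18.8, 1371.3, 436.6, 290.2, 89.65)
(array([606.,   8.]), 10.4, 1908.1, 428.3, 286.5, 67.91)
dish rim z.026
(array([136., 315.]), 489.7, -322.7, 142.9, 115.8, -20.73)
(array([534.,  28.]), -44.7, 1411.5, 446.8, 297.1, 89.65)
gray z.018
(array([415., 205.]), 501.2, 293.7, 211.1, 158.6, -11.36)
(array([546.,  42.]), -16.4, 1375.2, 952.3, 396.2, -89.44)
(array([183.,  52.]), -562.6, 105.0, 1223.5, 685.1, -26.7)
(array([38., 74.]), -936.7, -236.7, 1466.7, 253.2, -6.03)
```

View pics/z1.png

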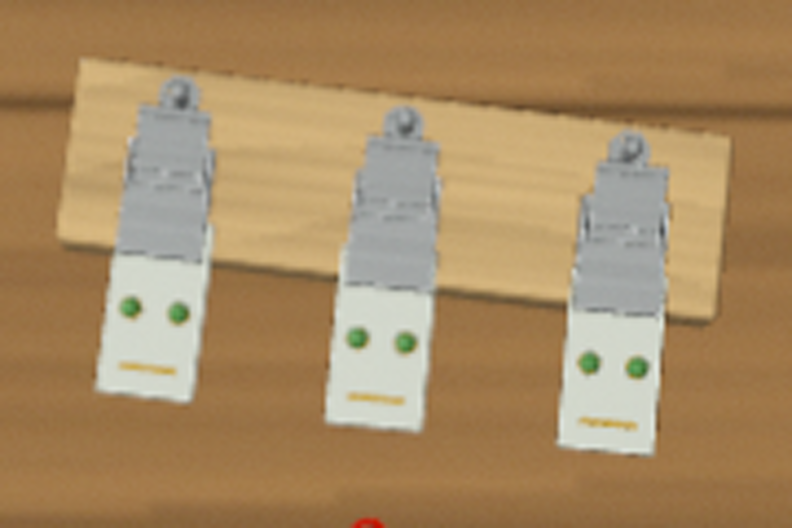

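View pics/z2.png

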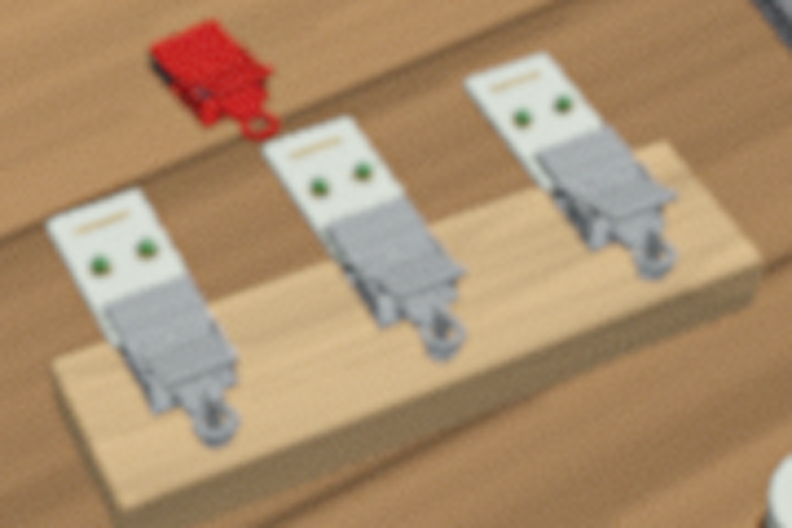

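The zooms show all three cards apparently fully home, yawed about -6° along the stand. In zoom 1 the pegs are at (180,93), (403,122) and (629,147). Next I'll refine the pegs, card ends, stand yaw, tray frame and dish axis.

```bash
cat > d2.py <<'E'
from h import *
s=pickle.load(open("top0.pkl","rb")); S=pickle.load(open("scene0.pkl","rb"))
z1=np.array([[180,93],[403,122],[629,147]])/4.4+[250-.4,190-.4]
z2=np.array([[652,240],[440,325],[212,408]])/4.4+[215-.4,215-.4]
for q,z in((s,z1),(S,z2)):
    P=ray(q,z,.056); d=P[0]-P[2]; print("pegs",(P*1000).round(1).tolist(),"yaw",-np.degrees(np.arctan2(d[0],d[1])))
for n,q in(("top",s),("scene",S)):
    hsv=cv2.cvtColor(q["frame"],cv2.COLOR_RGB2HSV);H,Sa,V=[hsv[...,i].astype(int) for i in range(3)]
    w2=cv2.morphologyEx(((Sa<40)&(V>200)).astype(np.uint8),cv2.MORPH_CLOSE,np.ones((5,5)))
    cs,_=cv2.findContours(w2,cv2.RETR_EXTERNAL,cv2.CHAIN_APPROX_NONE)
    for c in cs:
        a=cv2.contourArea(c); m=c.reshape(-1,2).mean(0)
        if 300<a<2500:
            P=ray(q,c.reshape(-1,2),.041)[:,:2]*1000
            if not(450<P[:,0].mean()<560 and abs(P[:,1].mean())<160): continue
            for yaw in(-6,):
                t=np.radians(yaw);ex=np.array([np.cos(t),np.sin(t)]);ey=np.array([-ex[1],ex[0]])
                u=P@ex;v=P@ey
                near=u<u.min()+45
                # left/right edge fits
                mid=(u>u.min()+8)&(u<u.min()+45)
                vc=(np.median(v[mid&(v>v.mean())])+np.median(v[mid&(v<v.mean())]))/2
                L=np.polyfit(u[mid&(v>v.mean())],v[mid&(v>v.mean())],1)[0];R_=np.polyfit(u[mid&(v<v.mean())],v[mid&(v<v.mean())],1)[0]
                e=np.percentile(u[u<u.min()+5],40)
                C=(e+37.5)*ex+vc*ey
                print(n,"card",C.round(1),"width",np.median(v[mid&(v>v.mean())])-np.median(v[mid&(v<v.mean())]),"yaws",yaw+np.degrees([L,R_]))
        if a>2500 and (abs(m-[489,287])<30).all() or a>2500 and (abs(m-[136,315])<30).all():
            P=ray(q,cv2.convexHull(c).reshape(-1,2),.026)[:,:2]*1000
            E=cv2.fitEllipse(P.astype(np.float32));print("dish",n,E,P.min(0),P.max(0))
            msk=np.zeros((300,300),np.uint8);cc=np.array(E[0])
            cv2.fillPoly(msk,[((P-cc)*1.5+150).astype(int).reshape(-1,1,2)],1)
            ys,xs=np.nonzero(msk);X=(np.c_[xs,ys]-150)/1.5;mu=X.mean(0);ev,U=np.linalg.eigh(np.cov((X-mu).T));ax=U[:,1]
            p=(X-mu)@ax;print(" centroid",(cc+mu).round(1),"axis",ax.round(3),np.degrees(np.arctan2(ax[1],ax[0])),"skew",(p**3).mean()/p.std()**3,"ext",p.min(),p.max())
f=s["frame"][:,:,::-1]
cv2.imwrite("pics/z3.png",cv2.resize(f[235:340,440:550],None,fx=5,fy=5,interpolation=cv2.INTER_CUBIC))
E
python3 d2.py
```

```text
pegs [[624.1, 59.2, 56.0], [613.0, -33.0, 56.0], [603.6, -126.6, 56.0]] yaw -6.298612650434002
pegs [[628.5, 55.0, 56.0], [620.2, -39.3, 56.0], [608.6, -131.3, 56.0]] yaw -6.090326363847621
top card [ 518.1 -121. ] width 37.454268143411284 yaws [-6.20181232 -4.89574787]
top card [527.6 -24.9] width 36.92086784591517 yaws [-4.65139713 -4.81935472]
top card [539.   68.4] width 36.030556103117846 yaws [-6.60713041 -6.30251201]
dish scene ((488.8215026855469, -320.9615478515625), (115.82891082763672, 144.46421813964844), 82.39840698242188) [ 418.55028415 -378.48220099] [ 562.32985484 -262.22193882]
 centroid [ 488.5 -321.5] axis [-0.99  0.14] 171.9562153818906 skew -0.049768680493225755 ext -74.57338166646994 70.90174632522728
scene card [ 515.5 -119.8] width 37.1670201949356 yaws [-5.21207097 -5.31977777]
scene card [525.1 -24.4] width 36.68346654409185 yaws [-6.27881075 -5.36788166]
scene card [537.1  69.1] width 36.50543006290057 yaws [-7.07480881 -5.85204723]
```

View pics/z3.png

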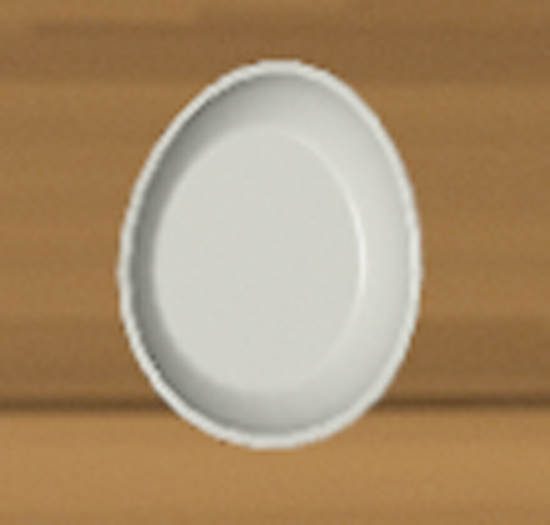

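```bash
cat > m.py <<'E'
from station import r
import numpy as np
YAW=-6.0
t=np.radians(YAW);ex=np.array([np.cos(t),np.sin(t),0]);ey=np.array([-ex[1],ex[0],0])
CARD={'R':np.array([.5168,-.1204,0]),'M':np.array([.5264,-.0247,0]),'L':np.array([.5381,.0687,0])}
O=[180,0,YAW]
def F(n=3):
    a=[]
    for i in range(n):
        r.wait(.02);a.append(r.sense()["contact_force"])
    return np.mean(a,0)
def tug(c,zt=.217,approach=True,squeeze=14):
    p=CARD[c]+[0,0,.260]
    r.reach(p,O)
    p[2]=zt; r.servo_line(p,speed=.1)
    r.grab(squeeze); s=r.sense(); print(c,"clk",s["clock"],"open",s["opening"],"tcp",s["tcp_pos"].round(4))
    f0=F(5); print("tare",f0.round(2))
    last=0
    for i in range(1,26):
        d=.0004*i
        r.servo_line(p-ex*d,speed=.02)
        f=(F(2)-f0); fx=f@ex
        print(f"{d*1e3:.1f}:{fx:.2f}",end=" ")
        if fx>6.0: break
        if i>5 and abs(fx)>5.6: break
    s=r.sense();print("\nend clk",s["clock"],"d",d,"f",f.round(2),"open",s["opening"],"tcp",s["tcp_pos"].round(4))
    return fx,d,p
E
python3 - <<'E'
from m import *
for c in CARD: print(r.inverse_kinematics(CARD[c]+[0,0,.217],O))
for y in(84,-96): print(y,r.inverse_kinematics([.491,-.321,.22],[180,0,y]))
print(r.inverse_kinematics([.5315,.289,.2],[180,0,-11.3]))
tug('R')
print(r.sense()["clock"])
E
```

```text
[-1.67880587e+01 -2.83599329e+00  9.78142349e+01 -2.54444375e-14
  8.50217584e+01  7.92119413e+01]
[-6.38570775e+00 -3.40914510e+00  9.83661594e+01 -2.54444375e-14
  8.50429857e+01  8.96142922e+01]
[ 3.68221756e+00 -9.96068782e-01  9.60161413e+01 -2.54444375e-14
  8.49799275e+01  9.96822176e+01]
84 [-36.49804954   5.62467941  88.90050102   0.          85.47481957
 -30.49804954]
-96 [-3.64980495e+01  5.62467941e+00  8.89005010e+01 -2.54444375e-14
  8.54748196e+01  1.49501950e+02]
[ 2.53131994e+01  9.19796059e+00  8.71087387e+01 -2.54444375e-14
  8.36933008e+01  1.26613199e+02]
R clk 3.625 open 0.03957491956096707 tcp [ 0.5168 -0.1204  0.217 ]
tare [ 0.22 -0.15  0.31]
0.4:-0.12 0.8:0.14 1.2:-0.11 1.6:0.38 2.0:0.24 2.4:0.37 2.8:0.86 3.2:2.56 3.6:2.71 4.0:2.30 4.4:2.54 4.8:2.08 5.2:2.25 5.6:2.71 6.0:2.79 6.4:2.04 6.8:2.38 7.2:2.13 7.6:2.15 8.0:2.90 8.4:2.23 8.8:2.83 9.2:2.35 9.6:2.82 10.0:2.10 
end clk 10.7917 d 0.01 f [ 2.09 -0.21 -0.73] open 0.03969648424163152 tcp [ 0.5068 -0.1193  0.217 ]
10.7917
```

```bash
python3 - <<'E'
from m import *
import cv2,numpy as np
a=r.snapshot("scene")["frame"][215:335,190:350,::-1];b=r.snapshot("top")["frame"][190:310,330:490,::-1]
g=np.hstack([cv2.resize(x,None,fx=2.5*1,fy=2.5,interpolation=cv2.INTER_CUBIC) for x in(a,b)])
cv2.imwrite("pics/t1.png",g)
E
```

```text
(no output)
```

View pics/t1.png

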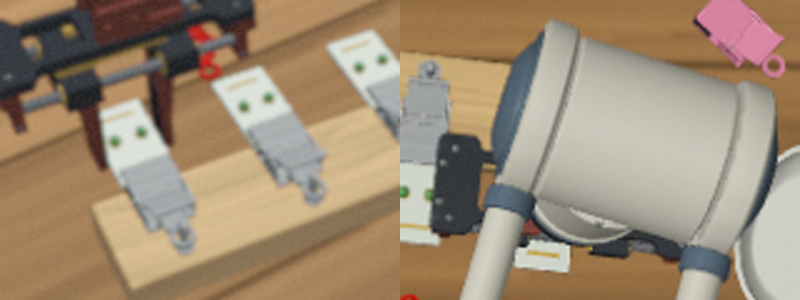

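In the left half of the picture, card R's studs (129,136) are 31 px from its mouth edge. The middle card's are about 19 px from its own, so card R is sliding out at 2.5 N and is the weak one. I'll draw it right out.

```bash
python3 - <<'E'
from m import *
import cv2
p=CARD['R']+[0,0,.217]
f0=np.array([.22,-.15,.31])
for d in(.014,.018,.021,.024,.032):
    r.servo_line(p-ex*d,speed=.03); s=r.sense(); print(d,(s["contact_force"]-f0).round(2),s["opening"])
q=p-ex*.032; q[2]=.285; r.servo_line(q,speed=.15)
s=r.snapshot("scene")["frame"]; cv2.imwrite("pics/t2.png",s[:,:,::-1])
print(r.sense()["clock"])
E
```

```text
0.014 [-0.08 -0.02 -0.01] 0.03926987283235105
0.018 [-0.24 -1.33 -0.03] 0.0399463152875075
0.021 [1.06 0.12 1.05] 0.039671355815292075
0.024 [-0.21 -0.27 -0.18] 0.03990407378831164
0.032 [0.12 0.6  0.21] 0.039589945559629615
13.025
```

View pics/t2.png

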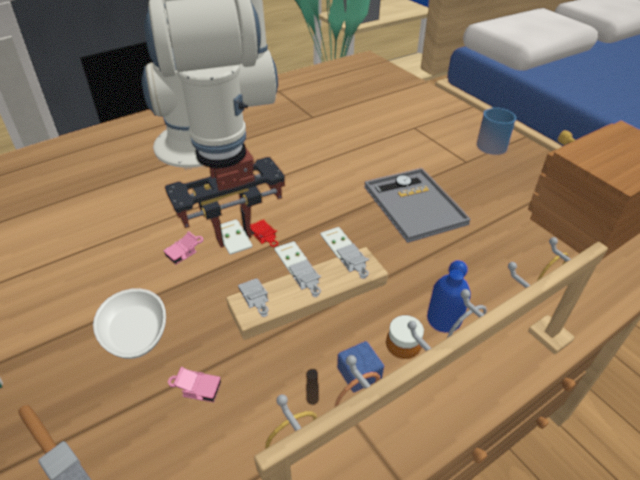

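The card is out and held level at (235,235), and the clip stays on its peg at (255,295). Next it goes into the tray.

```bash
python3 - <<'E'
from m import *
import cv2
y=-11.3;a=np.radians(y)
P=np.array([.4975+.035*np.cos(a),.297+.035*np.sin(a),.285])
r.reach(P,[180,0,y]); f0=F(2)
P[2]=.195;r.servo_line(P,speed=.15)
P[2]=.1878;r.servo_line(P,speed=.04)
print((F(2)-f0).round(2),r.sense()["tcp_pos"].round(4))
r.let_go(); r.wait(.1)
P[2]=.26;r.servo_line(P,speed=.15)
r.reach([.45,.1,.30],O)
for n in("scene","top"): 
    s=r.snapshot(n); cv2.imwrite(f"pics/t3{n}.png",s["frame"][:,:,::-1]); 
print(r.sense()["clock"])
E
```

```text
[-0.32  0.82  0.11] [0.5318 0.2902 0.188 ]
18.2583
```

View pics/t3scene.png

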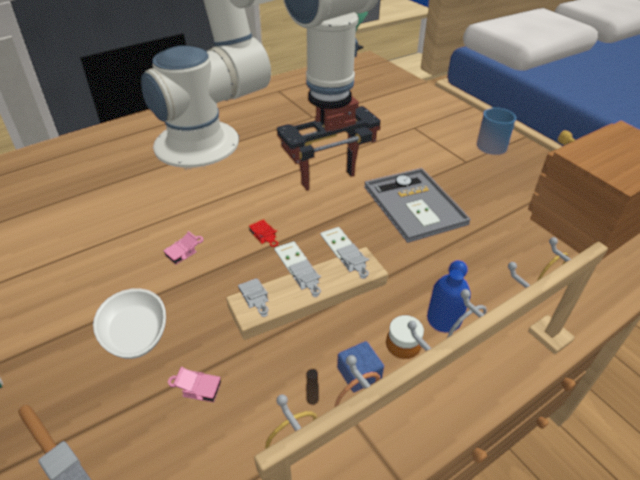

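View pics/t3top.png

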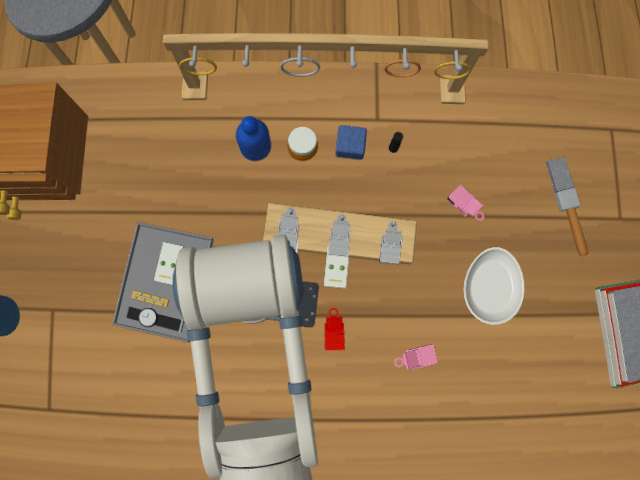

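The card lies flat in the free half of the tray at top px (170,262). I'll take one closer look at the bare clip before gripping it.

```bash
python3 - <<'E'
from m import *
from h import *
s=r.snapshot("top")
pt=CARD['R']+ex*.0535+[0,0,.039]
print(pt)
im=cv2.resize(s["frame"][200:280,350:430,::-1],None,fx=7,fy=7,interpolation=cv2.INTER_CUBIC).copy()
def dr(X,c):
    for u in proj(s,X): cv2.circle(im,tuple(((u-[350,200]+.5)*7).astype(int).tolist()),4,c,-1)
dr([pt+ex*x+ey*y+[0,0,.009] for x in(-.01,.012) for y in(-.018,.018)],(0,0,255))
dr([pt+ex*-.036+ey*y+[0,0,.004] for y in(-.018,.018)],(255,0,0))
dr([pt+ex*.0335+[0,0,.0]],(0,255,0)); dr([pt+ex*.0335+[0,0,.017]],(0,255,255))
cv2.imwrite("pics/t4.png",im)
E
```

```text
[ 0.57000692 -0.12599227  0.039     ]
```

View pics/t4.png

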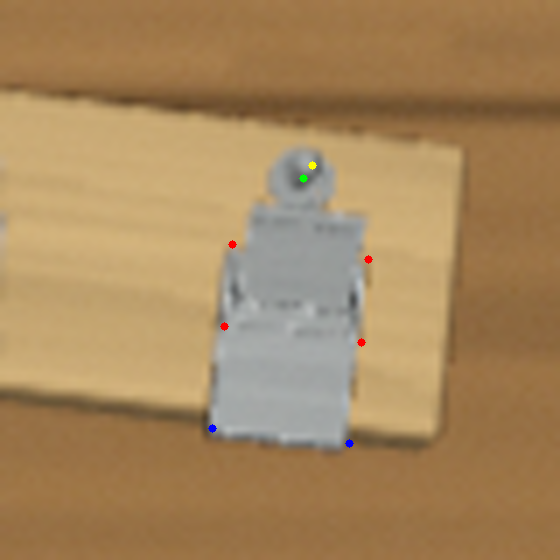

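The predicted points land on the ears and eye within about 1.5 mm. I'll grip and lift.

```bash
python3 - <<'E'
from m import *
from h import *
s0=pickle.load(open("top0.pkl","rb"))
print("dishfloor",ray(s0,[[259/5+440-.4,257/5+235-.4]],.005))
p=CARD['R']+ex*.0535; p=p+[0,0,.26]
r.reach(p,O); f0=F(2)
p[2]=.2225; r.servo_line(p,speed=.1); print("f down",(F(2)-f0).round(2))
r.grab(20); s=r.sense(); print("open",s["opening"],"clk",s["clock"],(s["contact_force"]-f0).round(2))
for z in(.23,.26,.30):
    p[2]=z; r.servo_line(p,speed=.08); print(z,(r.sense()["contact_force"]-f0).round(2))
s=r.snapshot("scene"); cv2.imwrite("pics/t5.png",cv2.resize(s["frame"][120:340,140:400,::-1],None,fx=2.7,fy=2.7))
print(r.sense()["opening"],r.sense()["clock"])
E
```

```text
dishfloor [[ 0.49413459 -0.32301298  0.005     ]]
f down [0.48 0.12 0.21]
open 0.03576806071461409 clk 20.7667 [ 0.13 -0.16 -0.66]
0.23 [-0.27 -0.93 -0.19]
0.26 [ 0.42  0.37 -1.7 ]
0.3 [ 0.8   0.46 -0.61]
0.0356322657553747 22.2417
```

View pics/t5.png

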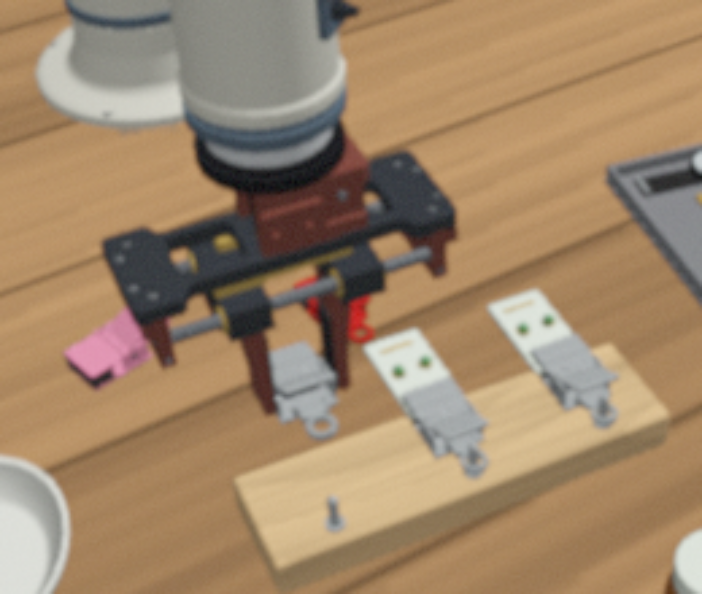

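The clip is off its peg (334,515) and held level at (310,385). Now I'll set it in the dish, with the jaws along the dish's long axis so the opening fingers clear the walls.

```bash
python3 - <<'E'
from m import *
import cv2
P=np.array([.492,-.3245,.285]); o=[180,0,84]
r.reach(P,o); f0=F(3)
P[2]=.21;r.servo_line(P,speed=.12)
for z in(.204,.201,.1995,.1985,.1980):
    P[2]=z;r.servo_line(P,speed=.03);f=F(2)-f0;print(z,f.round(2))
    if f[2]>2.5: break
r.let_go(); r.wait(.1); print("rel",(F(2)-f0).round(2),r.sense()["opening"])
P[2]=.29;r.servo_line(P,speed=.12)
r.reach([.30,-.25,.38],[180,0,60])
for n in("scene","top"): 
    s=r.snapshot(n); cv2.imwrite(f"pics/t6{n}.png",s["frame"][:,:,::-1]); 
print(r.sense()["clock"])
E
```

```text
0.204 [0.26 1.08 0.11]
0.201 [-0.18  0.68  0.72]
0.1995 [-0.55  0.71  0.59]
0.1985 [-0.07  0.99 -0.27]
0.198 [ 0.07 -0.02  0.95]
rel [ 0.28 -0.04  0.73] 0.08769038303476565
29.2583
```

View pics/t6scene.png

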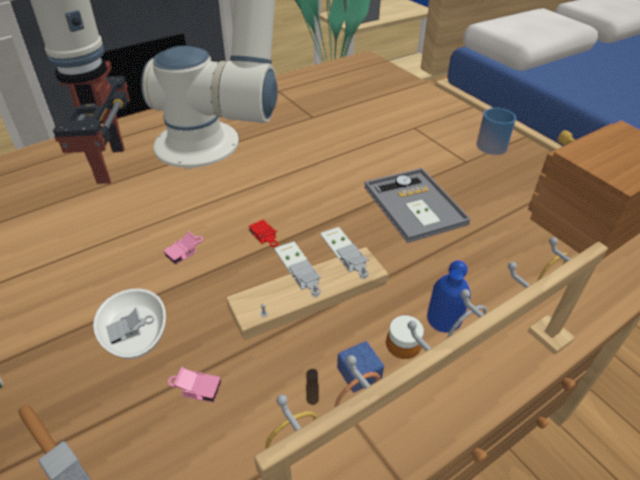

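View pics/t6top.png

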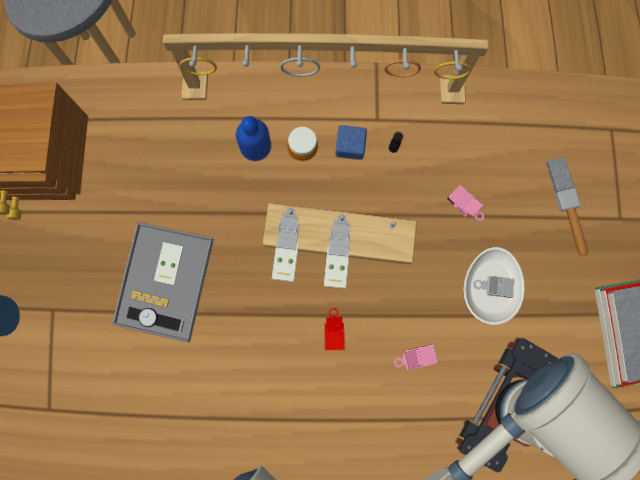

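The clip sits upright in the middle of the dish (top px (494,286)) and the card is flat in the tray (168,263). The other two clips and cards look unchanged. Handing in.

```bash
python3 - <<'E'
from station import r
r.wait(.2); print(r.hand_in(), r.sense()["clock"])
E
```

```text
the job is handed in; nothing more can be done
the job is handed in; nothing more can be done
```

I found the weak clip on the first tug, put its card in the tray and the clip in the dish, and handed the job in after about 30 s of the 72 s.

- **Finding it:** I tugged the card at the stand's -y end. It slid out at a steady 2.1 to 2.9 N, and a picture showed the card moving relative to its clip, so the pads were not slipping. I did not tug the other two clips, since one weak clip had been found and only one was said to be weak.
- **Card:** With the clip still on its peg, I drew the card right out and laid it in the free half of the tray.
- **Clip:** I then lifted the clip off its peg and set it in the middle of the dish. Forces stayed below about 2 N at every reading of these moves.
- **Last checks:** The final pictures from both cameras show the card flat in the free half of the tray and the clip upright in the dish. The other two clips are on their pegs with their cards home, and everything else looks unmoved. No check failed. The two cameras put the dish and tray up to about 5 mm apart, which mattered little for the placing.

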